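# Restock the bench locker in a spare-parts store

## Robot

A 6-joint arm with a two-finger parallel gripper is mounted at the origin on the work surface. World frame = base frame: x ahead of the robot, y to its left, z up, the work surface at z = 0. Lengths are in mm, angles in rad, forces in N, time in s.
With the tool pointing down it reaches from about 400 to 825 mm from the base axis. Payload 7 kg.
Tool frame: the origin (TCP) lies at the very end of the fingers, on their centre line; the grasp point (between the pads) lies 19 mm behind it (robot.grasp_offset is the distance from the TCP to the grasp point, in mm); z points along the fingers, y is the line along which they close (so a half turn about z gives the same grasp; the last joint's range is limited). The gripper opens to 88 mm and grips with 3 to 60 N. Pads are 19 mm wide; open, the fingers measure 130 mm over their backs; the gripper's body (78 mm by 193 mm) begins 47 mm behind the grasp point.
Start: joints at [-0.939, 0.359, 0.012, 0, -1.224, -0.288], TCP at [227.493, -635.486, 204.061] pointing down, gripper open.
Joint ranges: [-3.07, 3.07], [-1.43, 2.12], [-1.02, 1.25], [-3.03, 1.67], [-3.05, -0], [-3.03, 3.03]. Speed limits (rad/s): [2.39, 2.39, 3.01, 3.14, 3.14, 3.14].

## Interface

Orientations are given as a rotation vector (axis times angle).
In Python, from rig import robot gives the robot as it stands.
- The arm moves only by the tool send_rows, never from a script. Its argument "plan" is one flat list of numbers, 4 for each row, row after row: the shift along the tool's x, y, z in m, then the turn about the tool's z in rad. A call has 1 to 12 rows; each row is the pose to reach, as a shift and turn from the pose commanded when the call began, along the tool's axes at that moment; what a row does not reach only later rows make up. A row lasts 1/10 s, in which the tool goes at most 50 mm and 8.59 degrees, less where a joint would pass 70% of its speed; a pose out of reach is approached as far as the arm can. A call with a gripper value outside its range is refused whole. "jaw" is the closure in counts, from 0 (fully open) to 255 (shut), set as the call begins (left out, the last holds). The fingers move at their own pace and stop on an object; "squeeze" is the grip in N (left out, the last holds). Time passes only in rows, so rows that repeat a pose let the fingers close. It gives the time, the measured TCP pose, the force, the opening and the grip force at its end, in the units of the state.
- robot.sense(): the state, without advancing time (a new reading comes with each control period).
- robot.camera(name): name is "scene" or "side" or "wrist"; returns a dict with "image" (400x640x3 uint8, blue, green, red), "range_z" (400x640 float32, mm along the optical axis (not along the pixel's ray), 0 where there is no reading), "vfov" (degrees; the focal length in pixels is half the picture's height over the tangent of half this angle, whatever the lens; pixels are square), "cx", "cy" (the principal point, pixels), "extrinsics" (4x4, takes a point from camera to world coordinates). Camera axes: x right, y down, z forward; pixel columns grow to the right and rows downward; lengths in mm; the calibration is good to about 2 mm. A picture is of the moment at which its call begins.
- robot.hand_in(): hands the job in; it is judged then, once.
Trained networks look in a picture, given as the dict that the camera call returned (one of the last four; its "shot" number tells which), for a name from the list of things; names that differ only in an ending like _2 or _b are one class to them, and where a whole thing is asked for, a point or a joint stands for the part that bears it (a point fixed in the world has none). Each returns a list of dicts, best first, with "p" (0 to 1); they miss things now and then, are a little off and sometimes report something else, mostly with a low value. They report only what shows in the picture. A call takes as long as a camera call. They do not tell look-alikes from the thing itself.
- robot.search_frame(query, picture): "bbox" ([left, top, right, bottom] in pixels, round what is visible of it).
- robot.outline_of(query, picture): "pixels" (400x640 bool, what is visible of it) and "bbox" ([left, top, right, bottom] in pixels, round what is visible of it).
- robot.mark_of(query, picture): "at" ([column, row] in pixels: a listed point, or the origin of a listed thing).
The state is a dict: "clock": time; "qpos": joint angles; "qvel": joint speeds; "joint_torque": joint torques, N m; "tcp_pos": TCP position; "eef_rot": TCP orientation; "wrist_force": force on the tool from outside, world axes, zero at the start; "ft_torque": the same for the moment, N m; "gripper_width": opening from 0.0 (shut) to 1.0 (fully open); "finger_force": force on a finger pad.
Only numpy, scipy, OpenCV 4.12 (cv2) and the standard library are available. Lean on these libraries where they do the work, as an engineer would, in place of code of your own. Each camera call takes 0.05 s, during which the arm holds its last target. There are 200 camera calls.

## Task

Put the spare parts away in the low bench locker: pull its door open past the roller catch, draw the tray most of the way out, and lay in it every spare part that is out on the bench (any of the carton, the valve block, the ignition coil and the filter). Then slide the loaded tray fully home under the locker's roof and only after that push the door until the catch snaps it fully shut. Leave the other things on the bench where they are.

Things in the scene. Friction and masses are not known exactly. Their poses are not given: they have to be found in the camera images.
- locker: Low grey steel locker, fixed; place and yaw vary. 247 mm deep (own x), 280 wide (own y), 92 high. Origin: centre of its footprint at bench level; own -x points out of the front (door side), own y along the front, z up. Side walls 7 mm, rear wall 6 mm, no floor: the tray slides on the bench top.
- roof_edge (a point): Middle of the front edge of the locker's roof, at own (-43.5, 0, 92) mm of the locker. The roof, 6 mm thick with a 4 mm rubber pad on it, reaches from here to the rear; the front 80 mm of the locker are open above. Its underside is 86 mm above the bench.
- door (a joint): Angle of the white door, rad: 0 fully shut (held by the catch), 1.75 wide open at its stop; it stays where left, slight friction. Door 280 mm wide, 12 thick, 3 to 92 mm above the bench. Opening, its free edge swings out to the locker's -x, anticlockwise seen from above. About 1.55 rad clears the tray.
- door_hinge (a point): The door's upright hinge axis, on the panel's mid-plane, at own (-129.5, -140) mm of the locker, axes as the locker's; shut, the door runs from here along own +y.
- catch (a point): The catch's sprung white roller, 14 mm across, 58 to 88 mm above the bench, at own (-105.5, +120) mm of the locker. A steel nub on the door's inner face, 250 mm from the hinge, 32 mm in, 60 to 82 mm above the bench, must ride past it in the last 0.1 rad. About 11 N at the handle pulls it out; up to 10 N near the free edge pushes it past, then the door snaps to 0.
- door_handle (a point): Middle of the door's handle: a horizontal round steel bar about 90 mm long, parallel to the face, 165 mm from the hinge, 35 mm out from the outer face, 70 mm above the bench; can be pinched from above. Moves with the door. Own y points from hinge to free edge, own -x out of the outer face.
- tray_grip (a point): Grip of the loose steel tray (0.6 kg): an upright tab 10 mm thick (own x), 80 wide (y), top 80 mm above the bench, mid-front of the tray; this point is 66 mm up. Own x points to the tray's rear, z up. Fully home it is at own x = -92.5 mm of the locker. Drawn out 170 mm, to -262.5 mm, the whole tray is clear of the roof and still guided by the side walls.
- tray_floor (a point): Middle of the tray's floor, 6 mm above the bench, 102.5 mm behind the grip, axes as the grip's. Tray 215 mm long (x), 254 wide (y), walls 6 mm thick and 30 high: the inner space is +-101 by +-121 mm about this point. It slides on the bench along the locker's x with about 6 mm play at each side and starts near home.
- carton_mid (a point): Loose, on the mat at the right front of the bench or wherever it has been put; it may be absent (None), and then does not matter. This point is its centre, half-way up. A brown cardboard carton, 100 (own x) by 42 (y) by 48 mm high.
- valve_mid (a point): Loose, on the mat at the right front of the bench or wherever it has been put; it may be absent (None), and then does not matter. This point is its centre, half-way up. An aluminium valve block with two dark ports on top, 85 (own x) by 40 (y) by 45 mm high.
- coil_mid (a point): Loose, on the mat at the right front of the bench or wherever it has been put; it may be absent (None), and then does not matter. This point is its centre, half-way up. A black plastic ignition coil: a body 70 (own x) by 38 (y) by 42 mm high centred on this point, with a narrower plug, 24 mm wide, reaching to 65 mm at own +x.
- filter_mid (a point): Loose, on the mat at the right front of the bench or wherever it has been put; it may be absent (None), and then does not matter. This point is its centre, half-way up. A white upright filter canister, 42 mm across and 64 mm high.
- tin: Bystander: a low round steel tin, 44 mm across, 22 mm high, among the parts on the mat. Origin at its underside.
- spray: Bystander: a spray can, 52 mm across, 170 mm high. Origin at its underside.
- tape: Bystander: a roll of brown tape, 90 mm across, 48 mm high, flat on the bench. Origin at its underside.
- driver: Bystander: a screwdriver lying on the bench.
- wrench: Bystander: a steel wrench lying on the bench.
- mug: Bystander: a white mug, 80 mm across, 90 mm high. Origin at its underside.
Things that resemble listed ones, but are neither listed nor needed, are in the scene too. What is shaped like the part that bears coil_mid but green or pink is not meant.

How it is judged (in metres and radians):
On the way, in this order (a step that is already met when the one before it is completed fails the run):
1. the door is open wide (value of joint door above 1.3 rad), for 0.1 s.
2. the tray is drawn out at least 120 mm (x of tray_grip in the frame of locker below -0.2125 m), for 0.2 s.
3. every part that is out lies in the drawn-out tray (x of carton_mid in the frame of tray_grip between 0.008 and 0.204 m and y of carton_mid in the frame of tray_grip between -0.118 and 0.118 m and height (world z) of each of carton_mid, valve_mid, coil_mid, filter_mid below 0.055 m and linear speed of each of carton, valve, coil, filter below 0.05 m/s and x of valve_mid in the frame of tray_grip between 0.008 and 0.204 m and y of valve_mid in the frame of tray_grip between -0.118 and 0.118 m and x of coil_mid in the frame of tray_grip between 0.008 and 0.204 m and y of coil_mid in the frame of tray_grip between -0.118 and 0.118 m and x of filter_mid in the frame of tray_grip between 0.008 and 0.204 m and y of filter_mid in the frame of tray_grip between -0.118 and 0.118 m and x of tray_grip in the frame of locker below -0.19 m), for 0.2 s.
4. the loaded tray is home with the door still open (x of carton_mid in the frame of tray_grip between 0.008 and 0.204 m and y of carton_mid in the frame of tray_grip between -0.118 and 0.118 m and height (world z) of each of carton_mid, valve_mid, coil_mid, filter_mid below 0.055 m and linear speed of each of carton, valve, coil, filter below 0.05 m/s and x of valve_mid in the frame of tray_grip between 0.008 and 0.204 m and y of valve_mid in the frame of tray_grip between -0.118 and 0.118 m and x of coil_mid in the frame of tray_grip between 0.008 and 0.204 m and y of coil_mid in the frame of tray_grip between -0.118 and 0.118 m and x of filter_mid in the frame of tray_grip between 0.008 and 0.204 m and y of filter_mid in the frame of tray_grip between -0.118 and 0.118 m and x of tray_grip in the frame of locker between -0.1045 and -0.08 m and y of tray_grip in the frame of locker between -0.02 and 0.02 m and value of joint door above 0.2 rad), for 0.2 s.
5. the door has snapped shut (value of joint door below 0.03 rad), for 0.2 s.
At the end, for the whole second after the job is handed in: The door is shut in its catch (under 0.03 rad), the tray is home (within 12 mm), and every part that was out lies in the tray, at rest (x of carton_mid in the frame of tray_grip between 0.008 and 0.204 m and y of carton_mid in the frame of tray_grip between -0.118 and 0.118 m and height (world z) of each of carton_mid, valve_mid, coil_mid, filter_mid below 0.055 m and linear speed of each of carton, valve, coil, filter, tray below 0.05 m/s and x of valve_mid in the frame of tray_grip between 0.008 and 0.204 m and y of valve_mid in the frame of tray_grip between -0.118 and 0.118 m and x of coil_mid in the frame of tray_grip between 0.008 and 0.204 m and y of coil_mid in the frame of tray_grip between -0.118 and 0.118 m and x of filter_mid in the frame of tray_grip between 0.008 and 0.204 m and y of filter_mid in the frame of tray_grip between -0.118 and 0.118 m and x of tray_grip in the frame of locker between -0.1045 and -0.08 m and y of tray_grip in the frame of locker between -0.02 and 0.02 m and value of joint door below 0.03 rad); the robot touches nothing.
It fails at once if one of the other things on the bench is shoved more than 50 mm from its place (distance of any of tin, spray, tape, driver, wrench, mug from where it was at the start of the episode above 0.05 m).
Of carton, valve, coil, filter only 2 to 3 are there at a start; the rules pass over those that are not, and their reading is None.
At some moment in a run one of carton, valve, coil, filter may be knocked a few centimetres aside while the robot is not near it.
Once in a run the grip may slacken for a moment while it holds something.
It also fails if it takes over 208 s, if anything falls off the work surface, if the arm or the gripper's body presses on something with over 40 N, if the wrist force passes 120 N, or if a joint passes its speed limit or range.

## Working session

There is one attempt and no reset: what is moved stays moved. The work goes in short steps, Python scripts to look and compute and a tool call to move; the robot and the scene stay as the last step left them, time stands still between calls to the robot, and variables do not carry over. Pictures are saved under pics/ and viewed, at most 14 in all, crops included, and the job is handed in when it is done.

Besides the shell and the picture viewer there is one more tool, called after "Emit:" as name(argument=value, ...), one argument or row to a line, values as JSON. send_rows: Moves the arm, as the interface text tells. Its arguments: {"type":"object","properties":{"plan":{"type":"array","items":{"type":"number"}},"jaw":{"type":"number"},"squeeze":{"type":"number"}},"required":["plan"]}

```bash
ls; mkdir -p pics; python3 - <<'E'
from rig import robot
import cv2,numpy as np
s=robot.sense();print(s)
for n in("scene","side"):
    p=robot.camera(n);cv2.imwrite(f"pics/{n}0.png",p["image"]);print(n,p["vfov"],p["cx"],p["cy"],p["extrinsics"].tolist() if hasattr(p["extrinsics"],'tolist') else p["extrinsics"])
    for q in["locker","roof_edge","door_hinge","catch","door_handle","tray_grip","carton_mid","valve_mid","coil_mid","filter_mid","tin","spray","tape","driver","wrench","mug"]:
        print(q,[(np.round(m["at"]).tolist(),round(m["p"],2)) for m in robot.mark_of(q,p)][:4])
E
```

```text
pics
{'clock': 0.0, 'qpos': array([-9.38869414e-01,  3.59331345e-01,  1.10759483e-02, -3.54550209e-04,
       -1.22410374e+00, -2.88084205e-01]), 'qvel': array([-0.00015168,  0.00030079,  0.00101394,  0.00038875, -0.00086486,
        0.00040038]), 'joint_torque': array([ 1.57056500e-03, -5.82719922e+01,  2.93049037e+01,  6.99721187e+00,
        6.69759684e-03, -1.57079594e-04]), 'tcp_pos': array([ 227.33591347, -635.01143928,  203.16528179]), 'eef_rot': array([ 5.37195558e-01, -3.09492117e+00, -2.43184094e-03]), 'wrist_force': array([ 0.32487774, -0.94859633, -0.60224528]), 'ft_torque': array([ 0.0086434 , -0.02224597,  0.03319499]), 'finger_force': 0.0, 'gripper_width': 1.0039574251397478}
scene 52.95966677681221 313.829030032979 203.40428190104691 [[0.5930585315621433, 0.4704215994897468, -0.6534409666334537, 1311.01044015623], [0.8050048838496107, -0.3305370960762819, 0.4926584669887789, -594.0265821286903], [0.01577070447472762, -0.8181984764413627, -0.5747195298834065, 789.7656602967359], [0.0, 0.0, 0.0, 1.0]]
locker [([400.0, 203.0], 0.62)]
roof_edge [([392.0, 181.0], 0.95), ([
[... 869 characters left out ...]
849045297789], [-0.01935116450119795, -0.8149446113665042, -0.579215687664919, 892.1411170669612], [0.0, 0.0, 0.0, 1.0]]
locker [([199.0, 283.0], 0.86)]
roof_edge [([209.0, 244.0], 0.62)]
door_hinge [([216.0, 216.0], 0.85)]
catch [([259.0, 267.0], 0.88)]
door_handle [([262.0, 238.0], 0.85)]
tray_grip [([235.0, 244.0], 0.91)]
carton_mid []
valve_mid [([364.0, 160.0], 0.97)]
coil_mid [([380.0, 192.0], 0.96), ([356.0, 220.0], 0.59), ([466.0, 197.0], 0.56)]
filter_mid []
tin [([370.0, 179.0], 0.46), ([213.0, 246.0], 0.3)]
spray [([274.0, 168.0], 0.87), ([212.0, 246.0], 0.32)]
tape [([262.0, 237.0], 0.59)]
driver [([216.0, 207.0], 0.5)]
wrench [([312.0, 154.0], 0.46)]
mug [([241.0, 362.0], 0.72)]
```

View pics/scene0.png

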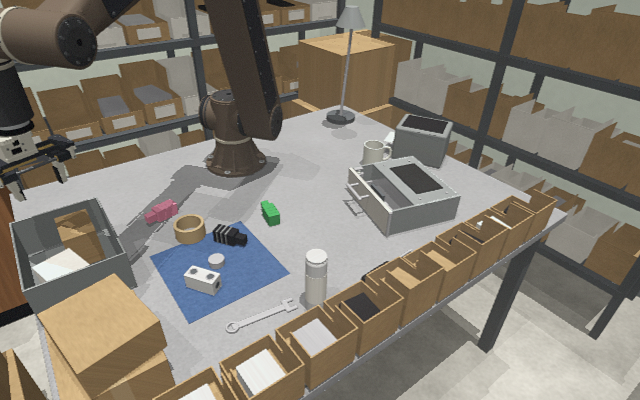

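View pics/side0.png

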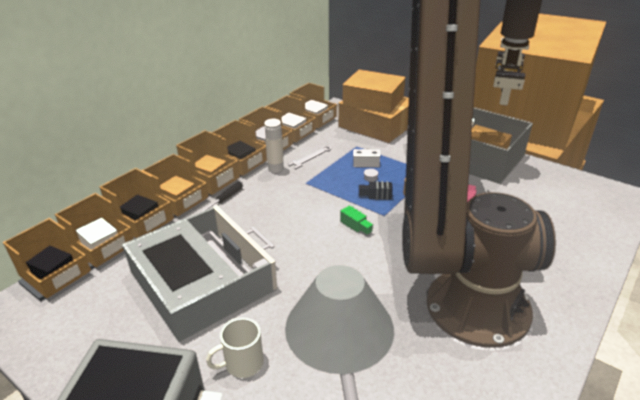

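Scene view: black coil at (231,235) on the mat, valve block at (203,280), tin at (217,260). Green (270,213) and pink (162,212) are coil look-alikes. No carton or filter is out. The locker is at (405,195), with its door facing left and the handle at (354,205).

```bash
cat > h.py <<'E'
from rig import robot
import cv2,numpy as np
from scipy.spatial.transform import Rotation as R
def f(p): return 200/np.tan(np.radians(p["vfov"]/2))
def cloud(p):
    v,u=np.mgrid[0:400,0:640];z=p["range_z"];F=f(p)
    c=np.stack([(u-p["cx"])/F*z,(v-p["cy"])/F*z,z],-1)
    w=c@p["extrinsics"][:3,:3].T+p["extrinsics"][:3,3]
    w[z<=0]=np.nan
    return w
def onz(p,uv,h):
    F=f(p);d=p["extrinsics"][:3,:3]@np.array([(uv[0]-p["cx"])/F,(uv[1]-p["cy"])/F,1]);o=p["extrinsics"][:3,3]
    return o+d*(h-o[2])/d[2]
def tool(): # tcp pos and tool axes
    s=robot.sense();return s["tcp_pos"],R.from_rotvec(s["eef_rot"]).as_matrix()
def to_tool(t):
    p,M=tool();return M.T@(np.array(t)-p)
E
python3 - <<'E'
from h import *
P,M=tool();print(M.round(3).tolist())
D={}
for n in("scene","side"):
    p=robot.camera(n);w=cloud(p);D[n]=w
    print(n)
    for q,h in[("roof_edge",92),("door_hinge",92),("catch",88),("door_handle",70),("tray_grip",66),("valve_mid",22.5),("coil_mid",21),("tin",0),("spray",0),("tape",0),("mug",0),("locker",0)]:
        print(q,[(onz(p,m["at"],h).round().tolist()[:2],round(m["p"],2)) for m in robot.mark_of(q,p)][:3])
    for q in("valve_mid","coil_mid","tin"):
        for m in robot.outline_of(q,p)[:3]:
            pt=w[m["pixels"]&np.isfinite(w[...,2])]
            if len(pt)<20: continue
            z=np.percentile(pt[:,2],95);top=pt[pt[:,2]>z-6]
            (c,sz,a)=cv2.minAreaRect(top[:,:2].astype(np.float32))
            print(" ",q,m["bbox"],round(m["p"],2),"z",z.round(),np.round(c),np.round(sz),round(a,1),p["image"][m["pixels"]].mean(0).round())
    m=np.abs(w[...,2]-93)<6
    pt=w[m];print(np.nanmin(pt,0),np.nanmax(pt,0))
np.savez("d0.npz",**D)
E
```

```text
[[-0.941, -0.337, -0.0], [-0.337, 0.941, 0.0], [0.0, 0.0, -1.0]]
scene
roof_edge [([546.0, 299.0], 0.78)]
door_hinge [([709.0, 130.0], 0.64), ([438.0, 241.0], 0.22)]
catch [([428.0, 258.0], 0.59)]
door_handle [([507.0, 172.0], 0.57)]
tray_grip [([576.0, 230.0], 0.8), ([648.0, 253.0], 0.19)]
valve_mid [([551.0, -379.0], 0.84), ([616.0, 284.0], 0.55)]
coil_mid [([176.0, -349.0], 0.75), ([408.0, -251.0], 0.72), ([402.0, -82.0], 0.7)]
tin [([483.0, -319.0], 0.67)]
spray [([768.0, -172.0], 0.58)]
tape [([329.0, -317.0], 0.63)]
mug [([326.0, 433.0], 0.94)]
locker [([580.0, 329.0], 0.9)]
  valve_mid [182.9, 265.3, 222.8, 295.6] 0.72 z 46.0 [ 551. -379.] [87. 43.] 32.1 [170. 171. 171.]
  coil_mid [143.7, 198.5, 176.5, 222.8] 0.98 z 42.0 [ 191. -351.] [39. 71.] 11.3 [113.  98. 155.]
  coil_mid [212.2, 226.8, 248.1, 244.8] 0.84 z 43.0 [ 418. -247.] [71. 39.] 32.0 [64. 60. 58.]
  coil_mid [258.8, 205.0, 283.0, 225.4] 0.56 z 43.0 [404. -86.] [39. 75.] 82.1 [ 92. 147.  78.]
  tin [206.4, 251.0, 225.6, 268.4] 0.63 z 23.0 [ 492. -316.] [43. 43.] 23.4 [175. 173. 173.]
  tin [360.8, 137.9, 392.8, 164
[... 740 characters left out ...]
.95), ([491.0, 198.0], 0.74)]
  valve_mid [124.0, 206.6, 278.0, 341.7] 0.75 z 96.0 [577. 321.] [259. 287.] 74.7 [129. 135. 136.]
  valve_mid [351.6, 149.6, 381.3, 166.6] 0.65 z 46.0 [ 546. -375.] [82. 46.] 32.7 [169. 172. 174.]
  coil_mid [358.3, 185.7, 392.7, 201.6] 0.97 z 43.0 [ 413. -244.] [68. 42.] 32.9 [74. 71. 69.]
  coil_mid [339.2, 208.1, 374.6, 235.9] 0.7 z 43.0 [394. -81.] [41. 91.] 78.3 [ 90. 154.  78.]
  coil_mid [468.5, 186.2, 478.0, 196.8] 0.4 z 43.0 [ 121. -202.] [ 23. 394.] 20.0 [119. 102. 187.]
  tin [365.5, 170.0, 378.3, 179.7] 0.67 z 24.0 [ 490. -313.] [40. 43.] 83.1 [176. 175. 179.]
[  -72.02823436 -1754.8321554     87.00246597] [1715.10020415  597.48200571   98.99914365]
```

```bash
cat >> h.py <<'E'
def fit_locker(w,x0=(579,326),yaw0=np.radians(74.6)):
    # roof/walls/shut door tops, 86..100 mm
    m=(np.abs(w[...,2]-92)<7)&(np.hypot(w[...,0]-x0[0],w[...,1]-x0[1])<215)
    return cv2.minAreaRect(w[m][:,:2].astype(np.float32)),w[m]
E
python3 - <<'E'
from h import *
d=np.load("d0.npz")
yaw=np.radians(74.6);ex=np.array([np.cos(yaw),np.sin(yaw)]);ey=np.array([-ex[1],ex[0]])
for n in d:
    w=d[n];r,pt=fit_locker(w);print(n,r,len(pt))
    q=pt[:,:2]-[579,326];a,b=q@ex,q@ey
    k=(np.abs(a)<160)&(np.abs(b)<170)&(pt[:,2]>88)
    for nm,v in(("x",a),("y",b)): print(nm,np.percentile(v[k],[0,.5,1,2,98,99,99.5,100]).round(1))
    # door line angle
    kd=k&(a<-118)&(a>-145)
    c=np.polyfit(b[kd],a[kd],1);print("door",kd.sum(),c, np.percentile(a[kd],[2,50,98]))
    # handle
    W=w.reshape(-1,3);Q=W[:,:2]-[579,326];A,B=Q@ex,Q@ey
    kh=(A>-190)&(A<-150)&(np.abs(B)<120)&(W[:,2]>50)&(W[:,2]<85)
    print("handle",kh.sum(),W[kh].mean(0),A[kh].mean(),B[kh].min(),B[kh].max(),np.percentile(W[kh][:,2],95))
    kg=(A>-125)&(A<-50)&(np.abs(B)<45)&(W[:,2]>55)&(W[:,2]<84)
    print("grip",kg.sum(),np.median(A[kg]),np.percentile(A[kg],[5,95]),np.percentile(B[kg],[2,98]))
E
```

```text
scene ((580.5731201171875, 318.49603271484375), (263.9027099609375, 291.8291931152344), 75.30029296875) 2705
x [-137.7 -136.3 -135.6 -134.4  119.1  121.3  122.8  124.3]
y [-151.  -142.9 -141.9 -140.8  134.1  138.   139.3  143.3]
door 225 [-1.25247632e-04 -1.30472218e+02] [-136.99891589 -131.08590698 -121.47141569]
handle 92 [516.87599288 167.36364798  72.34329884] -169.43798805564168 -26.56766693394501 70.44850372928776 76.05272617847056
grip 97 -100.77056190759612 [-102.97578627  -93.28192844] [-43.43865446  33.75894523]
side ((576.9243774414062, 319.42169189453125), (262.38653564453125, 288.4616394042969), 74.66140747070312) 6821
x [-136.1 -133.9 -132.5 -130.3  121.1  122.7  123.3  124.2]
y [-144.1 -138.8 -137.2 -134.3  139.8  140.8  141.8  143.8]
door 402 [ 8.53357912e-04 -1.27997568e+02] [-135.32203036 -127.70299688 -120.46335016]
handle 164 [505.82324138 173.86703025  72.92729125] -166.10323287778502 -22.257002430250278 77.05348479786385 76.81506848250471
grip 351 -98.40234479248956 [-124.3172132   -91.00338949] [-39.00208276  42.00478292]
```

Emit:
send_rows(
  plan=[0,0,-0.08,0],
)

```text
clock: 3.4
tcp_pos: [226.2, -631.8, 246.8]
eef_rot: [0.536, -3.092, -0.02]
wrist_force: [0.7, -0.8, 0.0]
gripper_width: 1.0
finger_force: 0.0
```

Emit:
send_rows(
  plan=[-0.1,0.12,-0.03,0.15,-0.2,0.24,-0.03,0.3,-0.3,0.37,-0.03,0.45,-0.4,0.5,-0.03,0.6,-0.537,0.661,-0.03,0.613,-0.537,0.661,-0.03,0.613,-0.537,0.661,-0.03,0.613,-0.537,0.661,-0.03,0.613,-0.537,0.661,-0.03,0.613,-0.537,0.661,-0.03,0.613,-0.537,0.661,-0.03,0.613,-0.537,0.661,-0.03,0.613],
  jaw=185,
)

```text
clock: 4.6
tcp_pos: [424.2, -76.1, 279.6]
eef_rot: [0.421, 3.112, 0.001]
wrist_force: [1.7, 0.1, -1.1]
gripper_width: 0.273
finger_force: 0.0
```

```bash
cat >> h.py <<'E'
Y=np.radians(74.6);O=np.array([579.,326.]);EX=np.array([np.cos(Y),np.sin(Y)]);EY=np.array([-EX[1],EX[0]])
def L(x,y,z=None):
    q=O+x*EX+y*EY
    return q if z is None else np.array([*q,z])
def loc(p): q=np.asarray(p)[...,:2]-O; return np.stack([q@EX,q@EY],-1)
def yawy():
    M=tool()[1];return np.arctan2(M[1,1],M[0,1])
E
python3 - <<'E'
from h import *
s=robot.sense();print(s["clock"],s["qpos"].round(2),s["tcp_pos"].round(1),np.degrees(yawy()),L(-170.5,25),to_tool(L(-170.5,25,250)).round(1))
E
```

```text
4.6 [ 0.28 -0.11 -0.36  0.   -1.31 -2.12] [424.2 -76.1 279.6] 74.59498844092127 [509.62029686 168.26063652] [-17.4 258.2  29.8]
```

Emit:
send_rows(
  plan=[-0.017,0.228,0.0,0,-0.017,0.228,0.0,0,-0.017,0.228,0.0,0,-0.017,0.228,0.0,0,-0.017,0.228,0.0,0,-0.017,0.228,0.0,0,-0.017,0.228,0.0,0,-0.017,0.228,0.0,0],
)

```text
clock: 5.4
tcp_pos: [500.8, 136.5, 279.0]
eef_rot: [0.422, 3.113, 0.0]
wrist_force: [-0.2, 0.4, 0.1]
gripper_width: 0.275
finger_force: 0.0
```

```bash
python3 - <<'E'
from h import *
p=robot.camera("wrist");cv2.imwrite("pics/w1.png",p["image"]);w=cloud(p)
s=robot.sense();print(s["clock"],s["qpos"].round(2),s["tcp_pos"].round(1))
l=loc(w);A,B,Z=l[...,0],l[...,1],w[...,2]
k=(A>-190)&(A<-150)&(np.abs(B)<120)&(Z>50)&(Z<95);print("handle",k.sum(),np.nanmedian(A[k]),B[k].min(),B[k].max(),np.percentile(A[k],[5,95]),np.percentile(Z[k],[5,95]))
k=(A>-145)&(A<-115)&(Z>86)&(Z<100);print("door",k.sum(),np.percentile(A[k],[2,50,98]),np.percentile(B[k],[0,100]),np.polyfit(B[k],A[k],1))
k=(A>-60)&(A<100)&(Z>86)&(Z<105);print("roof",k.sum(),np.percentile(A[k],[.5,50]),np.percentile(B[k],[1,99]))
for q in("door_handle","tray_grip","catch","roof_edge"):
    h=dict(door_handle=70,tray_grip=66,catch=88,roof_edge=92)[q]
    print(q,[(loc(onz(p,m["at"],h)).round(1),round(m["p"],2)) for m in robot.mark_of(q,p)][:2])
E
```

```text
5.45 [ 0.64  0.06 -0.2   0.   -1.31 -2.49] [500.8 136.3 279.2]
handle 749 -169.40151107199475 -23.306575248346924 74.84014711546281 [-175.2281472  -153.96415282] [70.24899476 75.34363669]
door 1735 [-135.41394968 -129.45629642 -117.11920462] [-60.44704645 139.60732817] [ 1.53411225e-02 -1.29898900e+02]
roof 20686 [-44.08265701  30.21743698] [-100.70681023  138.35952951]
door_handle [(array([-171.2,   28.9]), 0.93)]
tray_grip [(array([-97.1,  -1. ]), 0.85)]
catch [(array([-109.1,  118.6]), 0.75)]
roof_edge [(array([-44.6,   2.6]), 0.63)]
```

View pics/w1.png

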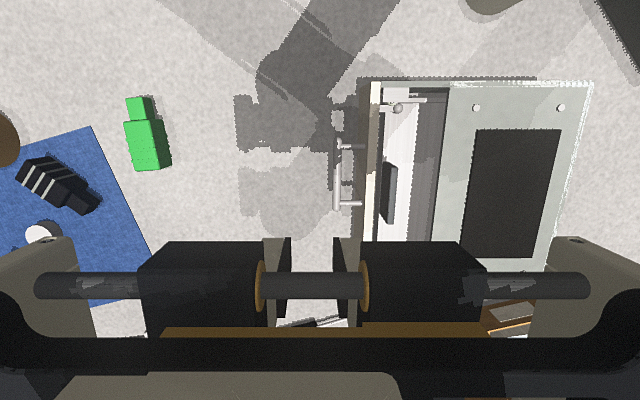

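Wrist view: handle bar at (338,177), door top edge at (373,160), tray tab at (388,190). All agree with the locker model to within about 1 mm.

Emit:
send_rows(
  plan=[0,0.033,0.04,0,0,0.033,0.09,0,0,0.033,0.14,0,0,0.033,0.175,0,0,0.033,0.175,0,0,0.033,0.175,0],
  jaw=197,
  squeeze=50,
)

```text
clock: 6.25
tcp_pos: [510.4, 168.8, 104.7]
eef_rot: [0.421, 3.113, -0.001]
wrist_force: [0.8, 0.2, 1.0]
gripper_width: 0.227
finger_force: 0.0
```

```bash
python3 - <<'E'
from h import *
print(loc(tool()[0]),robot.sense()["gripper_width"]*88)
p=robot.camera("wrist");cv2.imwrite("pics/w2.png",p["image"]);w=cloud(p)
l=loc(w);A,B,Z=l[...,0],l[...,1],w[...,2]
k=(A>-185)&(A<-160)&(B<15)&(B>-20)&(Z>50)&(Z<95);print("handle",k.sum(),np.nanmedian(A[k]),np.percentile(A[k],[2,98]),np.percentile(Z[k],[5,95]))
k=(A>-185)&(A<-160)&(B<65)&(B>40)&(Z>50)&(Z<95);print("handle",k.sum(),np.nanmedian(A[k]),np.percentile(A[k],[2,98]),np.percentile(Z[k],[5,95]))
k=(A>-145)&(A<-115)&(Z>86)&(Z<100);print("door",k.sum(),np.percentile(A[k],[2,50,98]))
E
```

```text
[-169.81346449   24.36162541] 19.963710430646504
handle 597 -169.5589079788661 [-175.15711985 -160.81957937] [70.65782117 75.25297761]
handle 540 -169.53588797271573 [-175.45253385 -160.84104417] [71.06714079 75.20768006]
door 4227 [-135.15626027 -128.88669637 -116.15502684]
```

View pics/w2.png

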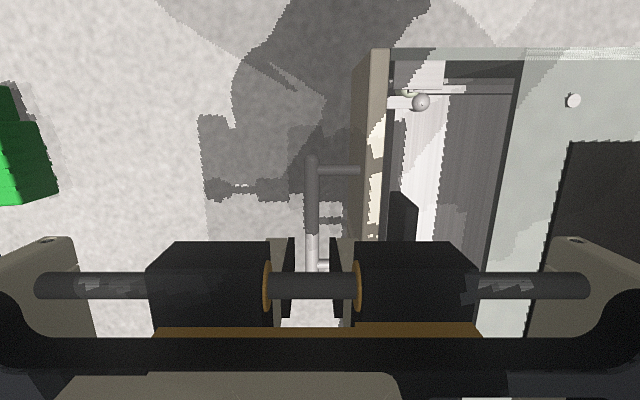

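Wrist view: the bar at (312,230) lies centred between the fingers at (285) and (340). I'll lower and close.

Emit:
send_rows(
  plan=[0,-0.001,0.02,0,0,-0.001,0.04,0,0,-0.001,0.053,0,0,-0.001,0.053,0,0,-0.001,0.053,0],
)

```text
clock: 6.8
tcp_pos: [511.0, 168.8, 53.0]
eef_rot: [0.421, 3.111, 0.003]
wrist_force: [0.4, -0.1, 0.4]
gripper_width: 0.231
finger_force: 0.0
```

Emit:
send_rows(
  plan=[0,0,0,0,0,0,0,0,0,0,0,0,0,0,0,0],
  jaw=255,
)

```text
clock: 7.2
tcp_pos: [510.7, 168.6, 52.9]
eef_rot: [0.42, 3.111, 0.002]
wrist_force: [-3.8, -0.4, 13.6]
gripper_width: 0.01
finger_force: 7.6
```

```bash
python3 - <<'E'
from h import *
l=loc(tool()[0]);print(l,robot.sense()["gripper_width"]*88)
H=np.array([-129.5,-140]);r=l-H
# rows along tool (x=own y, y=own x); door opens ccw => tool turn negative
for th in np.arange(0,1.66,.075):
    c,s=np.cos(th),np.sin(th);n=H+np.array([[c,-s],[s,c]])@r-l
    print(round(th,3),(n[1]/1000).round(3),(n[0]/1000).round(3),L(*(l+n)).round())
E
```

```text
[-169.90157404   23.99682413] 0.8895683441646612
0.0 0.0 0.0 [511. 169.]
0.075 -0.003 -0.012 [511. 156.]
0.15 -0.008 -0.024 [512. 143.]
0.225 -0.013 -0.036 [514. 131.]
0.3 -0.019 -0.047 [517. 118.]
0.375 -0.026 -0.057 [521. 106.]
0.45 -0.034 -0.067 [526.  95.]
0.525 -0.042 -0.077 [531.  83.]
0.6 -0.051 -0.086 [538.  72.]
0.675 -0.061 -0.094 [545.  62.]
0.75 -0.072 -0.101 [553.  52.]
0.825 -0.082 -0.107 [562.  43.]
0.9 -0.094 -0.113 [571.  35.]
0.975 -0.105 -0.118 [581.  27.]
1.05 -0.117 -0.122 [592.  20.]
1.125 -0.13 -0.125 [603.  14.]
1.2 -0.142 -0.127 [614.   8.]
1.275 -0.155 -0.128 [626.   4.]
1.35 -0.168 -0.128 [638.   0.]
1.425 -0.18 -0.128 [651.  -2.]
1.5 -0.193 -0.126 [663.  -4.]
1.575 -0.205 -0.123 [676.  -5.]
1.65 -0.217 -0.12 [688.  -5.]
```

```bash
python3 - <<'E'
from h import *
s=robot.sense();print(s["tcp_pos"],s["gripper_width"]*88,s["finger_force"],s["wrist_force"])
p=robot.camera("wrist");cv2.imwrite("pics/w3.png",p["image"])
E
```

```text
[510.74636979 168.57117674  52.8931526 ] 0.8895683441646612 7.582024186849594 [-3.77941237 -0.3616426  13.60997717]
```

View pics/w3.png

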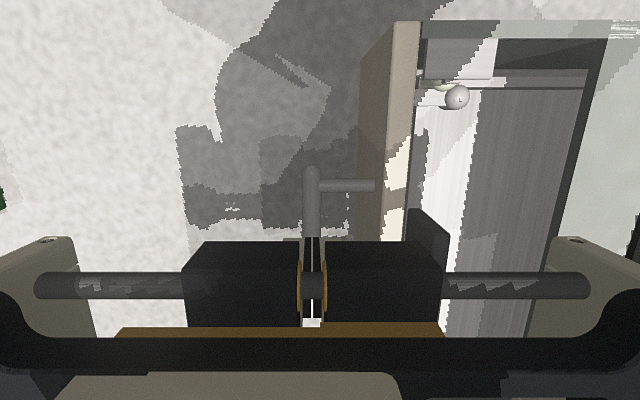

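Emit:
send_rows(
  plan=[0,-0.004,0,-0.025,-0.001,-0.008,0,-0.05,-0.003,-0.012,0,-0.075,-0.005,-0.018,0,-0.113,-0.008,-0.024,0,-0.15,-0.013,-0.036,0,-0.225,-0.013,-0.036,0,-0.225],
)

```text
clock: 7.95
tcp_pos: [514.4, 129.7, 53.0]
eef_rot: [0.065, 3.137, 0.002]
wrist_force: [-1.9, -1.7, 11.7]
gripper_width: 0.009
finger_force: 6.0
```

```bash
python3 - <<'E'
from h import *
s=robot.sense();print(s["clock"],s["tcp_pos"],s["gripper_width"]*88,s["finger_force"],s["wrist_force"])
p=robot.camera("wrist");cv2.imwrite("pics/w4.png",p["image"])
E
```

```text
7.95 [514.38031732 129.66462584  52.99629223] 0.7492632735675733 6.032123118638992 [-1.91003977 -1.67466792 11.670776  ]
```

View pics/w4.png

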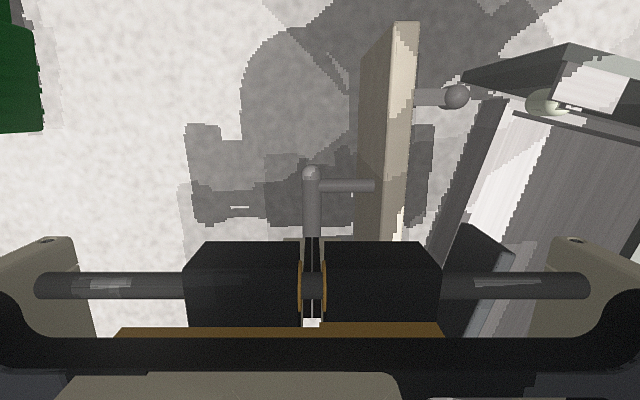

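Door is past the catch and follows the gripper.

Emit:
send_rows(
  plan=[-0.003,-0.012,0,-0.075,-0.008,-0.024,0,-0.15,-0.013,-0.036,0,-0.225,-0.019,-0.047,0,-0.3,-0.026,-0.057,0,-0.375,-0.034,-0.067,0,-0.45,-0.042,-0.077,0,-0.525,-0.051,-0.086,0,-0.6,-0.061,-0.094,0,-0.675,-0.072,-0.101,0,-0.75,-0.082,-0.107,0,-0.825,-0.094,-0.113,0,-0.9],
)

```text
clock: 9.2
tcp_pos: [604.0, 13.2, 53.1]
eef_rot: [-1.307, 2.851, -0.002]
wrist_force: [1.0, 3.4, 8.5]
gripper_width: 0.007
finger_force: 4.2
```

Emit:
send_rows(
  plan=[-0.003,-0.012,0,-0.075,-0.008,-0.024,0,-0.15,-0.013,-0.036,0,-0.225,-0.019,-0.047,0,-0.3,-0.026,-0.057,0,-0.375,-0.034,-0.067,0,-0.45,-0.039,-0.073,0,-0.49,-0.039,-0.073,0,-0.49,-0.039,-0.073,0,-0.49],
)

```text
clock: 10.1
tcp_pos: [684.7, -4.9, 53.1]
eef_rot: [-1.957, 2.453, -0.004]
wrist_force: [0.3, 3.2, 8.0]
gripper_width: -0.001
finger_force: 4.1
```

```bash
python3 - <<'E'
from h import *
s=robot.sense();print(s["clock"],s["tcp_pos"],s["gripper_width"]*88,s["finger_force"],s["wrist_force"],np.degrees(yawy())-74.6,s["qpos"].round(2))
p=robot.camera("scene");cv2.imwrite("pics/s5.png",p["image"]);w=cloud(p)
l=loc(w);A,B,Z=l[...,0],l[...,1],w[...,2]
k=(A<-150)&(A>-430)&(B<-100)&(B>-175)&(Z>84)&(Z<98)
if k.sum(): print(k.sum(),np.polyfit(A[k],B[k],1),A[k].min())
E
```

```text
10.1 [684.65220966  -4.85620157  53.13472932] -0.10722588981649074 4.09006230533123 [0.26455875 3.16978421 8.01810779] 92.5671410385857 [ 0.28  0.49 -0.15  0.   -0.93 -0.5 ]
236 [ 5.13056034e-02 -1.36818690e+02] -409.32501316384
```

Emit:
send_rows(
  plan=[0,0,0,0,0,0,0,0,0,0,0,0],
  jaw=197,
)

```text
clock: 10.45
tcp_pos: [683.8, -6.2, 53.0]
eef_rot: [-1.958, 2.454, -0.004]
wrist_force: [1.4, -3.7, 7.5]
gripper_width: 0.197
finger_force: 3.7
```

Emit:
send_rows(
  plan=[0,0,-0.02,0,0,0,-0.05,0,0,0,-0.1,0,0,0,-0.15,0,0,0,-0.15,0],
)

```text
clock: 10.95
tcp_pos: [686.3, -5.6, 210.3]
eef_rot: [-1.952, 2.447, -0.012]
wrist_force: [-0.1, 0.1, 0.6]
gripper_width: 0.228
finger_force: 0.0
```

```bash
python3 - <<'E'
from h import *
s=robot.sense();P,M=tool();print(s["clock"],P,M.round(3).tolist(),loc(P))
p=robot.camera("scene");w=cloud(p)
l=loc(w);A,B,Z=l[...,0],l[...,1],w[...,2]
k=(A<-150)&(A>-430)&(B<-100)&(B>-175)&(Z>84)&(Z<98)
print(k.sum(),np.polyfit(A[k],B[k],1),A[k].min())
print(to_tool(L(-97,0,200)).round(1), to_tool(L(-97,0,200)).round(1))
E
```

```text
10.95 [686.26890324  -5.63989121 210.25036151] [[-0.222, -0.975, 0.013], [-0.975, 0.222, 0.001], [-0.004, -0.013, -1.0]] [-291.2465815  -191.48645854]
390 [-5.53951631e-03 -1.44360615e+02] -409.66019662488566
[-202.6  180.9    5.4] [-202.6  180.9    5.4]
```

Emit:
send_rows(
  plan=[-0.03,0.03,0,0.14,-0.06,0.05,0,0.28,-0.09,0.08,0,0.42,-0.12,0.11,0,0.56,-0.15,0.13,0,0.7,-0.18,0.16,0,0.84,-0.203,0.181,0,0.98,-0.203,0.181,0,1.12,-0.203,0.181,0,1.26,-0.203,0.181,0,1.4,-0.203,0.181,0,1.54,-0.203,0.181,0,1.615],
  jaw=140,
)

```text
clock: 12.2
tcp_pos: [550.4, 232.4, 200.0]
eef_rot: [-0.43, -3.111, 0.002]
wrist_force: [-0.3, -0.7, 0.3]
gripper_width: 0.451
finger_force: 0.0
```

```bash
python3 - <<'E'
from h import *
p=robot.camera("wrist");cv2.imwrite("pics/w6.png",p["image"]);w=cloud(p)
s=robot.sense();print(s["clock"],s["qpos"].round(2),s["tcp_pos"].round(1),loc(s["tcp_pos"]),np.degrees(yawy()))
l=loc(w);A,B,Z=l[...,0],l[...,1],w[...,2]
k=(A>-130)&(A<-60)&(np.abs(B)<60)&(Z>70)&(Z<90);print("tab",k.sum(),np.percentile(A[k],[5,50,95]),np.percentile(B[k],[1,99]))
for q in("tray_grip",):
    print(q,[(loc(onz(p,m["at"],66)).round(1),round(m["p"],2)) for m in robot.mark_of(q,p)][:2])
p=robot.camera("scene");w=cloud(p)
l=loc(w);A,B,Z=l[...,0],l[...,1],w[...,2]
k=(A<-150)&(A>-430)&(B<-100)&(B>-190)&(Z>86)&(Z<98)
print(k.sum(),np.polyfit(A[k],B[k],1),A[k].min())
k=(A>-130)&(A<-60)&(np.abs(B)<60)&(Z>76)&(Z<84);print("tab",k.sum(),np.percentile(A[k],[5,50,95]),np.percentile(B[k],[1,99]))
E
```

```text
12.25 [ 0.73  0.24 -0.17 -0.   -1.17 -2.57] [550.4 232.4 200. ] [-97.80357047   2.67543107] 74.11955581766726
tab 653 [-100.83231126  -96.58556864  -92.36820864] [-40.20259582  37.60551255]
tray_grip [(array([-96.8,  -0.4]), 0.81)]
360 [-6.96844566e-03 -1.44409193e+02] -409.2329722535965
tab 48 [-102.66604973  -98.36145536  -93.38166289] [-42.27670227  33.15664244]
```

Emit:
send_rows(
  plan=[-0.003,0.001,0.04,-0.009,-0.003,0.001,0.08,-0.009,-0.003,0.001,0.12,-0.009,-0.003,0.001,0.153,-0.009,-0.003,0.001,0.153,-0.009,-0.003,0.001,0.153,-0.009],
)

```text
clock: 12.95
tcp_pos: [554.3, 232.6, 48.1]
eef_rot: [-0.405, -3.115, 0.002]
wrist_force: [0.1, 0.5, 1.1]
gripper_width: 0.445
finger_force: 0.0
```

Emit:
send_rows(
  plan=[0,0,0,0,0,0,0,0,0,0,0,0,0,0,0,0,0,0,0,0],
  jaw=255,
  squeeze=40,
)

```text
clock: 13.45
tcp_pos: [554.5, 233.1, 48.7]
eef_rot: [0.407, 3.114, 0.001]
wrist_force: [-0.9, 0.6, 3.8]
gripper_width: 0.11
finger_force: 40.0
```

Emit:
send_rows(
  plan=[0,-0.008,0,0,0,-0.022,0,0,0,-0.038,0,0,0,-0.054,0,0,0,-0.07,0,0,0,-0.086,0,0,0,-0.102,0,0,0,-0.118,0,0,0,-0.134,0,0,0,-0.15,0,0,0,-0.164,0,0,0,-0.164,0,0],
)

```text
clock: 14.65
tcp_pos: [512.5, 73.3, 48.7]
eef_rot: [0.408, 3.113, 0.0]
wrist_force: [2.8, -5.2, 4.1]
gripper_width: 0.105
finger_force: 40.0
```

Emit:
send_rows(
  plan=[0,0,0,0,0,0,0,0,0,0,0,0],
  jaw=140,
)

```text
clock: 14.95
tcp_pos: [511.6, 74.5, 47.5]
eef_rot: [-0.407, -3.114, 0.001]
wrist_force: [0.7, 0.1, 0.4]
gripper_width: 0.32
finger_force: 0.0
```

Emit:
send_rows(
  plan=[0,0,-0.03,0,0,0,-0.08,0,0,0,-0.13,0,0,0,-0.18,0,0,0,-0.2,0,0,0,-0.2,0],
)

```text
clock: 15.55
tcp_pos: [513.6, 75.3, 251.6]
eef_rot: [0.406, 3.11, 0.005]
wrist_force: [0.2, 0.3, -0.0]
gripper_width: 0.453
finger_force: 0.0
```

```bash
python3 - <<'E'
from h import *
p=robot.camera("scene");cv2.imwrite("pics/s7.png",p["image"]);w=cloud(p)
s=robot.sense();print(s["clock"],s["qpos"].round(2),s["tcp_pos"].round(1),loc(s["tcp_pos"]),np.degrees(yawy()))
l=loc(w);A,B,Z=l[...,0],l[...,1],w[...,2]
k=(A>-300)&(A<-230)&(np.abs(B)<60)&(Z>70)&(Z<86);print("tab",k.sum(),np.percentile(A[k],[5,50,95]),np.percentile(B[k],[1,99]))
print([(loc(onz(p,m["at"],66)).round(1),round(m["p"],2)) for m in robot.mark_of("tray_grip",p)][:2])
k=(A<-150)&(A>-430)&(B<-100)&(B>-190)&(Z>86)&(Z<98)
print(k.sum(),np.polyfit(A[k],B[k],1),A[k].min())
for q in("valve_mid","coil_mid","tin","carton_mid","filter_mid"):
    for m in robot.outline_of(q,p)[:3]:
        pt=w[m["pixels"]&np.isfinite(w[...,2])]
        if len(pt)<20: continue
        z=np.percentile(pt[:,2],95);top=pt[pt[:,2]>z-6]
        (c,sz,a)=cv2.minAreaRect(top[:,:2].astype(np.float32))
        print(" ",q,m["bbox"],round(m["p"],2),"z",z.round(),np.round(c),np.round(sz),round(a,1))
cv2.imwrite("pics/s7c.png",cv2.resize(p["image"][150:330,130:480],None,fx=2.2,fy=2.2))
E
```

```text
15.6 [ 0.52  0.07 -0.26 -0.   -1.24 -2.36] [512.4  75.  249.1] [-259.65585968   -2.45553335] 75.11171726083978
tab 76 [-267.61468821 -264.85615677 -257.88822725] [-46.63216435  31.08095157]
[]
350 [-7.50741383e-03 -1.44621635e+02] -409.05608974161646
  valve_mid [182.6, 265.0, 220.8, 293.5] 0.76 z 46.0 [ 552. -380.] [87. 41.] 33.4
  valve_mid [212.7, 224.3, 245.5, 244.3] 0.37 z 43.0 [ 422. -245.] [81. 41.] 30.5
  coil_mid [146.0, 196.3, 176.9, 222.8] 0.8 z 42.0 [ 190. -352.] [43. 70.] 10.6
  coil_mid [260.7, 204.8, 282.6, 226.7] 0.78 z 43.0 [406. -85.] [39. 70.] 80.8
  coil_mid [212.0, 223.5, 246.3, 246.2] 0.7 z 43.0 [ 423. -245.] [80. 41.] 30.5
  tin [205.9, 250.7, 224.3, 272.4] 0.64 z 24.0 [ 494. -316.] [41. 45.] 86.6
  tin [305.3, 157.1, 456.7, 258.5] 0.22 z 95.0 [585. 137.] [333. 676.] 1.3
  carton_mid [212.0, 223.5, 246.6, 244.5] 0.22 z 43.0 [ 422. -244.] [82. 42.] 33.6
  filter_mid [207.8, 250.7, 224.4, 268.8] 0.52 z 24.0 [ 496. -318.] [40. 42.] 27.5
```

View pics/s7c.png

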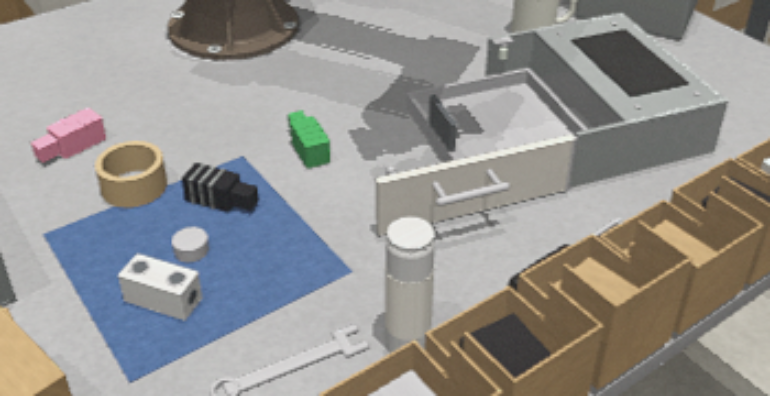

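Crop of the scene view: candidates for the coil are black (220,188), green (310,138) and pink (70,135). The black one fits the description. The valve is at (160,288), the tin at (190,243), and the tray is out at (500,125). Now the coil, with a wrist look on the way.

Emit:
send_rows(
  plan=[-0.005,-0.04,0,-0.1,-0.01,-0.09,0,-0.22,-0.015,-0.14,0,-0.34,-0.02,-0.19,0,-0.46,-0.025,-0.24,0,-0.58,-0.031,-0.29,0,-0.7,-0.031,-0.291,0,-0.82,-0.031,-0.291,0,-0.82,-0.031,-0.291,0,-0.82],
  jaw=75,
  squeeze=30,
)

```text
clock: 16.8
tcp_pos: [466.9, -214.7, 247.3]
eef_rot: [0.861, -3.02, -0.001]
wrist_force: [-0.7, 0.0, 0.3]
gripper_width: 0.708
finger_force: 0.0
```

```bash
cat >> h.py <<'E'
def find(p,q,zlo,zhi,near=None,rad=70):
    w=cloud(p);out=[]
    for m in robot.outline_of(q,p)[:4]:
        pt=w[m["pixels"]&np.isfinite(w[...,2])]
        top=pt[(pt[:,2]>zlo)&(pt[:,2]<zhi)]
        if near is not None: top=top[np.hypot(*(top[:,:2]-near).T)<rad]
        if len(top)<30: continue
        (c,sz,a)=cv2.minAreaRect(top[:,:2].astype(np.float32))
        out.append((np.round(c,1),np.round(sz,1),round(a,1),len(top),round(m["p"],2),p["image"][m["pixels"]].mean(0).round()))
    return out
E
python3 - <<'E'
from h import *
p=robot.camera("wrist");cv2.imwrite("pics/w8.png",p["image"])
s=robot.sense();print(s["clock"],s["tcp_pos"].round(1),np.degrees(yawy()))
for q in("coil_mid","valve_mid"):
    for r in find(p,q,36,52): print(q,r)
    print([(onz(p,m["at"],21).round(1),round(m["p"],2)) for m in robot.mark_of(q,p)][:3])
E
```

```text
16.85 [ 467.1 -214.2  247.5] 121.90686530050132
coil_mid (array([403.2, -84.8]), array([37.6, 70.1]), 78.1, 1388, 0.91, array([ 62., 109.,  55.]))
coil_mid (array([ 415.7, -246.7]), array([69.7, 37.6]), 32.5, 1635, 0.67, array([64., 61., 59.]))
[(array([ 414. , -242.8,   21. ]), 0.92), (array([401.7, -89.6,  21. ]), 0.86)]
valve_mid (array([ 549. , -378.1]), array([85.3, 40.4]), 32.9, 2125, 0.73, array([196., 195., 194.]))
[(array([ 552.9, -378.1,   21. ]), 0.91)]
```

View pics/w8.png

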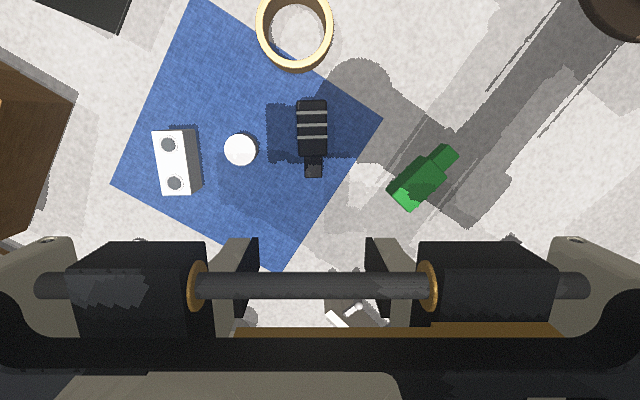

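Wrist view: black coil at (312,135), plug towards the viewer; valve at (176,162); tin at (240,150). The measured body is 70x38, the coil.

Emit:
send_rows(
  plan=[0.03,0,0.03,-0.01,0.06,0,0.06,-0.01,0.061,0,0.1,-0.01,0.061,0,0.14,-0.01,0.061,0,0.18,-0.01,0.061,0,0.21,-0.01,0.061,0,0.234,-0.01,0.061,0,0.234,-0.01,0.061,0,0.234,-0.01],
)

```text
clock: 17.95
tcp_pos: [415.7, -247.0, 14.2]
eef_rot: [0.884, -3.014, -0.0]
wrist_force: [0.5, -0.3, 0.8]
gripper_width: 0.708
finger_force: 0.0
```

Emit:
send_rows(
  plan=[0,0,0,0,0,0,0,0,0,0,0,0,0,0,0,0,0,0,0,0],
  jaw=255,
)

```text
clock: 18.45
tcp_pos: [415.7, -247.2, 14.6]
eef_rot: [-0.883, 3.014, -0.001]
wrist_force: [-0.5, 3.0, 6.6]
gripper_width: 0.426
finger_force: 30.0
```

Emit:
send_rows(
  plan=[0,0,-0.02,0,0,0,-0.05,0,0,0,-0.09,0,0,0,-0.13,0,0,0,-0.16,0,0,0,-0.16,0],
)

```text
clock: 19.05
tcp_pos: [417.7, -248.0, 178.2]
eef_rot: [-0.882, 3.008, -0.006]
wrist_force: [0.3, 0.2, -2.5]
gripper_width: 0.428
finger_force: 30.0
```

```bash
python3 - <<'E'
from h import *
P,M=tool();print(P,np.degrees(yawy()),loc(P),robot.sense()["gripper_width"]*88)
t=L(-152,62,P[2]);print(t,to_tool(t).round(1),"turn",yawy()-Y)
E
```

```text
[ 417.68718212 -248.00555488  178.237998  ] 122.67131335879775 [-596.23372308    3.09025979] 37.701427395173276
[478.86155508 195.92197784 178.237998  ] [-291.1  340.7   -0.4] turn 0.839002693868955
```

Emit:
send_rows(
  plan=[-0.025,0.03,0,0.07,-0.05,0.058,0,0.15,-0.08,0.094,0,0.23,-0.11,0.129,0,0.31,-0.14,0.164,0,0.4,-0.17,0.199,0,0.49,-0.2,0.234,0,0.58,-0.23,0.269,0,0.67,-0.26,0.304,0,0.76,-0.28,0.328,0,0.839,-0.291,0.341,0,0.839,-0.291,0.341,0,0.839],
  squeeze=40,
)

```text
clock: 20.25
tcp_pos: [476.0, 198.2, 172.5]
eef_rot: [-0.416, -3.112, 0.002]
wrist_force: [-0.1, -0.1, -2.8]
gripper_width: 0.422
finger_force: 40.0
```

```bash
python3 - <<'E'
from h import *
P,M=tool();s=robot.sense();print(P,np.degrees(yawy()),loc(P),s["gripper_width"]*88,s["finger_force"])
t=L(-152,62,21);print(t,to_tool(t).round(1),"turn",yawy()-Y)
E
```

```text
[476.04976205 198.24474012 172.51891391] 74.76872391179785 [-150.5073244    65.32766047] 37.1330990293704 39.957114458084106
[478.86155508 195.92197784  21.        ] [ -3.5  -1.3 151.5] turn 0.002944787787717118
```

Emit:
send_rows(
  plan=[-0.003,-0.001,0.03,0,-0.003,-0.001,0.06,0,-0.003,-0.001,0.09,0,-0.003,-0.001,0.12,0,-0.003,-0.001,0.14,0,-0.003,-0.001,0.151,0,-0.003,-0.001,0.151,0,-0.003,-0.001,0.151,0],
)

```text
clock: 21.05
tcp_pos: [479.3, 194.8, 23.4]
eef_rot: [0.421, 3.113, 0.0]
wrist_force: [-0.2, -0.6, -3.0]
gripper_width: 0.425
finger_force: 40.0
```

Emit:
send_rows(
  plan=[0,0,0,0,0,0,0,0,0,0,0,0],
  jaw=110,
)

```text
clock: 21.35
tcp_pos: [479.6, 195.5, 23.8]
eef_rot: [0.421, 3.112, 0.002]
wrist_force: [0.2, -0.0, -0.3]
gripper_width: 0.561
finger_force: 0.0
```

Emit:
send_rows(
  plan=[0,0,-0.02,0,0,0,-0.06,0,0,0,-0.1,0,0,0,-0.15,0,0,0,-0.2,0,0,0,-0.22,0,0,0,-0.22,0],
)

```text
clock: 22.05
tcp_pos: [480.7, 196.2, 247.4]
eef_rot: [0.42, 3.108, 0.009]
wrist_force: [-0.2, -0.2, -0.8]
gripper_width: 0.572
finger_force: 0.0
```

```bash
python3 - <<'E'
from h import *
p=robot.camera("side")
for r in find(p,"coil_mid",36,56): print(r,loc(r[0]))
p=robot.camera("scene");cv2.imwrite("pics/s9.png",p["image"])
for q in("coil_mid","valve_mid","tin"):
    for r in find(p,q,16 if q=="tin" else 36,56): print(q,r,loc(r[0]))
P,M=tool();print(P,np.degrees(yawy()),loc(P),robot.sense()["clock"])
E
```

```text
(array([391. , -78.1]), array([40.7, 99. ]), 76.7, 236, 0.87, array([ 92., 157.,  78.])) [-439.51550294   73.93870892]
(array([492. , 191.4]), array([ 41.1, 103.3]), 73.1, 343, 0.76, array([80., 82., 84.])) [-152.87062363   48.13244675]
(array([ 199.5, -363.9]), array([78.2, 25.5]), 75.1, 72, 0.63, array([208., 178., 249.])) [-765.90796597  182.66704045]
(array([540.3, 189.8]), array([532.2, 285.8]), 74.7, 1465, 0.25, array([126., 132., 134.])) [-141.5868158     1.14174894]
coil_mid (array([405.3, -84.9]), array([39.6, 72.6]), 79.1, 168, 0.69, array([ 93., 148.,  79.])) [-442.27389921   58.34636304]
coil_mid (array([496.2, 187.5]), array([36.5, 99.2]), 78.4, 195, 0.66, array([61., 61., 61.])) [-155.51526001   43.0475772 ]
valve_mid (array([ 551.4, -379.7]), array([87.1, 42.6]), 33.3, 433, 0.7, array([168., 170., 170.])) [-687.69147561 -160.79391895]
valve_mid (array([647.3,  26.3]), array([277.4,   8.5]), 73.7, 364, 0.7, array([152., 160., 163.])) [-270.80190982 -145.43488452]
tin (array([ 494.4, -315.4]), array([40.7, 41.4]), 9.6, 151, 0.47, array([172., 169., 168.])) [-640.83683982  -88.76522256]
tin (array([ 551.8, -379.2]), array([87.9, 43.4]), 34.7, 640, 0.44, array([168., 171., 170.])) [-687.10320546 -161.04677906]
[478.55597239 194.71932256 241.6598403 ] 74.57456200533387 [-153.24062378   61.9752384 ] 22.35
```

Emit:
send_rows(
  plan=[-0.018,-0.044,0,-0.07,-0.036,-0.088,0,-0.14,-0.054,-0.132,0,-0.21,-0.073,-0.176,0,-0.28,-0.091,-0.22,0,-0.35,-0.109,-0.264,0,-0.42,-0.127,-0.308,0,-0.49,-0.145,-0.352,0,-0.56,-0.163,-0.396,0,-0.63,-0.182,-0.44,0,-0.7,-0.2,-0.485,0,-0.77,-0.218,-0.53,0,-0.843],
  jaw=80,
)

```text
clock: 23.55
tcp_pos: [547.9, -375.8, 241.5]
eef_rot: [0.893, -3.01, -0.002]
wrist_force: [1.1, 0.6, 0.8]
gripper_width: 0.683
finger_force: 0.0
```

Emit:
send_rows(
  plan=[-0.0,-0.0,0,0,0,0,0,0],
)

```text
clock: 23.75
tcp_pos: [547.4, -374.9, 240.6]
eef_rot: [0.884, -3.012, -0.003]
wrist_force: [-0.9, 0.6, -0.9]
gripper_width: 0.688
finger_force: 0.0
```

```bash
python3 - <<'E'
from h import *
p=robot.camera("scene")
for r in find(p,"valve_mid",36,56): print(r)
P,M=tool();print(P,np.degrees(yawy()),robot.sense()["clock"],to_tool([549,-378,15]).round(1))
E
```

```text
(array([ 550.3, -378.8]), array([86.5, 43.9]), 34.1, 439, 0.64, array([156., 157., 157.]))
[ 547.943438   -373.30061812  241.94225403] 122.85254558686867 23.85 [  1.5  -4.8 226.9]
```

Emit:
send_rows(
  plan=[0.001,-0.004,0.04,0,0.001,-0.004,0.08,0,0.001,-0.004,0.12,0,0.001,-0.004,0.16,0,0.001,-0.004,0.19,0,0.001,-0.004,0.215,0,0.001,-0.004,0.226,0,0.001,-0.004,0.226,0,0.001,-0.004,0.226,0],
)

```text
clock: 24.75
tcp_pos: [550.6, -377.5, 18.3]
eef_rot: [-0.89, 3.012, -0.002]
wrist_force: [-0.4, 0.3, 0.5]
gripper_width: 0.689
finger_force: 0.0
```

Emit:
send_rows(
  plan=[0,0,0,0,0,0,0,0,0,0,0,0,0,0,0,0,0,0,0,0],
  jaw=255,
  squeeze=45,
)

```text
clock: 25.25
tcp_pos: [550.1, -378.0, 17.8]
eef_rot: [-0.889, 3.012, -0.002]
wrist_force: [-0.9, 0.4, 5.9]
gripper_width: 0.444
finger_force: 45.0
```

Emit:
send_rows(
  plan=[0,0,-0.02,0,0,0,-0.05,0,0,0,-0.09,0,0,0,-0.13,0,0,0,-0.16,0,0,0,-0.16,0],
)

```text
clock: 25.85
tcp_pos: [551.5, -378.7, 181.6]
eef_rot: [-0.888, 3.008, -0.007]
wrist_force: [0.3, -0.4, -3.9]
gripper_width: 0.443
finger_force: 45.0
```

```bash
python3 - <<'E'
from h import *
P,M=tool();s=robot.sense();print(P,np.degrees(yawy()),loc(P),s["gripper_width"]*88,s["wrist_force"])
t=L(-152,-62,P[2]);print(t,to_tool(t).round(1),"turn",yawy()-Y)
E
```

```text
[ 551.48045167 -378.74681657  181.59047418] 122.89285647887549 [-686.75115142 -160.61835835] 38.96598346138627 [ 0.32814107 -0.38540272 -3.90466693]
[598.4093852  162.99301927 181.59047418] [-333.6  429.4   -1.3] turn 0.8428693507494529
```

Emit:
send_rows(
  plan=[-0.028,0.036,0,0.07,-0.056,0.072,0,0.14,-0.084,0.108,0,0.21,-0.112,0.144,0,0.28,-0.14,0.18,0,0.35,-0.168,0.216,0,0.42,-0.196,0.252,0,0.49,-0.224,0.288,0,0.56,-0.252,0.324,0,0.63,-0.28,0.36,0,0.7,-0.308,0.396,0,0.77,-0.333,0.429,0,0.843],
)

```text
clock: 27.05
tcp_pos: [595.1, 165.2, 174.8]
eef_rot: [-0.426, -3.11, 0.002]
wrist_force: [0.6, -1.7, -3.5]
gripper_width: 0.447
finger_force: 45.0
```

Emit:
send_rows(
  plan=[0,0,0,0,0,0,0,0],
)

```text
clock: 27.25
tcp_pos: [595.1, 164.1, 174.6]
eef_rot: [-0.418, -3.11, 0.003]
wrist_force: [-0.3, 0.2, -4.7]
gripper_width: 0.448
finger_force: 45.0
```

```bash
python3 - <<'E'
from h import *
P,M=tool();s=robot.sense();print(P,np.degrees(yawy()),loc(P),s["gripper_width"]*88,s["finger_force"],s["wrist_force"])
p=robot.camera("side");
for q in("coil_mid","valve_mid"):
    for r in find(p,q,36,220): print(q,r,loc(r[0]))
t=L(-152,-62,25);print(to_tool(t).round(1),"turn",yawy()-Y)
E
```

```text
[595.0544461  164.13122382 174.64100775] 74.68413895640734 [-151.79358683  -58.46326145] 39.440644150300855 44.99511122703552 [-0.33735595  0.19458386 -4.72211131]
coil_mid (array([470.2, 199.3]), array([ 45.9, 142.1]), 66.0, 339, 0.75, array([70., 71., 73.])) [-151.0433933   71.2476199]
coil_mid (array([387.2, -80.4]), array([42.8, 96.7]), 79.5, 229, 0.66, array([100., 170.,  85.])) [-442.74203561   76.99149239]
valve_mid (array([631.3, 126.1]), array([ 72.4, 205.6]), 45.9, 633, 0.82, array([130., 136., 142.])) [-178.83408636 -103.50685753]
[ -2.6   1.6 150.9] turn -0.0009917674752741856
```

Emit:
send_rows(
  plan=[-0.003,0,0.03,0,-0.003,0,0.06,0,-0.003,0,0.09,0,-0.003,0,0.12,0,-0.003,0,0.14,0,-0.003,0,0.15,0,-0.003,0,0.15,0,-0.003,0,0.15,0],
)

```text
clock: 28.2
tcp_pos: [600.0, 162.4, 27.8]
eef_rot: [0.422, 3.112, 0.001]
wrist_force: [-0.4, -0.1, -3.6]
gripper_width: 0.442
finger_force: 45.0
```

Emit:
send_rows(
  plan=[0,0,0,0,0,0,0,0,0,0,0,0],
  jaw=110,
)

```text
clock: 28.5
tcp_pos: [600.2, 163.1, 28.3]
eef_rot: [0.421, 3.111, 0.002]
wrist_force: [0.1, 0.2, 0.1]
gripper_width: 0.564
finger_force: 0.0
```

Emit:
send_rows(
  plan=[0,0,-0.02,0,0,0,-0.06,0,0,0,-0.1,0,0,0,-0.15,0,0,0,-0.2,0,0,0,-0.2,0],
)

```text
clock: 29.1
tcp_pos: [603.1, 163.8, 236.3]
eef_rot: [0.418, 3.101, 0.011]
wrist_force: [-0.2, 0.3, 0.7]
gripper_width: 0.57
finger_force: 0.0
```

```bash
python3 - <<'E'
from h import *
p=robot.camera("side");
for q in("coil_mid","valve_mid"):
    for r in find(p,q,36,60): print(q,r,loc(r[0]))
p=robot.camera("scene");cv2.imwrite("pics/s10.png",cv2.resize(p["image"][110:330,130:480],None,fx=2.2,fy=2.2))
for q in("coil_mid","valve_mid"):
    for r in find(p,q,36,60): print(q,r,loc(r[0]))
w=cloud(p);l=loc(w);A,B,Z=l[...,0],l[...,1],w[...,2]
k=(A>-300)&(A<-230)&(np.abs(B)<60)&(Z>70)&(Z<86);print("tab",k.sum(),np.percentile(A[k],[5,50,95]),np.percentile(B[k],[1,99]))
P,M=tool();print(P,np.degrees(yawy()),loc(P),robot.sense()["clock"],to_tool(L(-263,-2,200)))
E
```

```text
coil_mid (array([490.6, 194.6]), array([38.7, 99.3]), 81.9, 325, 0.82, array([66., 68., 70.])) [-150.1572969   50.3319599]
coil_mid (array([386.6, -78.7]), array([ 41. , 100.5]), 77.2, 239, 0.81, array([ 97., 166.,  83.])) [-441.2624071    78.02139503]
valve_mid (array([590. , 165.9]), array([ 42.6, 105.3]), 74.7, 413, 0.86, array([162., 168., 173.])) [-151.43055693  -53.12058386]
coil_mid (array([505.1, 186.5]), array([ 39.2, 120. ]), 74.3, 202, 0.86, array([58., 58., 58.])) [-154.11590597   34.20157198]
coil_mid (array([406. , -84.9]), array([39.4, 73. ]), 79.5, 172, 0.75, array([ 93., 148.,  79.])) [-442.08800993   57.67149626]
valve_mid (array([591.8, 162.6]), array([42.1, 64.1]), 80.7, 158, 0.52, array([153., 155., 156.])) [-154.13407075  -55.73229077]
valve_mid (array([646.5,  29.3]), array([278.4,  58.8]), 85.2, 458, 0.27, array([154., 161., 165.])) [-268.12206851 -143.86693984]
tab 73 [-267.60471349 -265.11929997 -257.71782897] [-45.74590107  32.55086079]
[598.62725273 162.27680956 225.62056201] 74.57761972234108 [-152.63263843  -62.40023895] 29.4 [  60.3161243  -110.35154677   25.88547539]
```

View pics/s10.png

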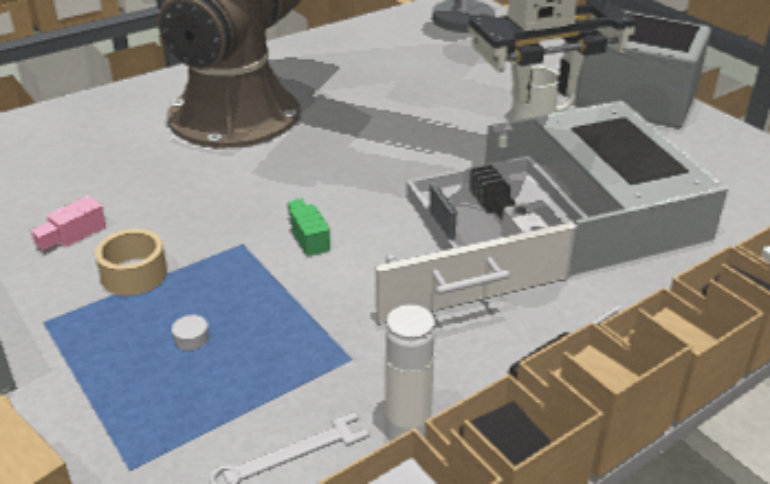

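Crop: coil (490,187) and valve (540,215) are in the tray; only the tin remains on the mat (190,332). Now the tray tab.

Emit:
send_rows(
  plan=[0.02,-0.035,0,0,0.04,-0.075,0,0,0.06,-0.11,0.0,0,0.06,-0.11,0.04,0,0.06,-0.11,0.08,0,0.06,-0.11,0.12,0,0.06,-0.11,0.16,0,0.06,-0.11,0.178,0,0.06,-0.11,0.178,0,0.06,-0.11,0.178,0],
  jaw=130,
)

```text
clock: 30.4
tcp_pos: [512.1, 72.3, 48.7]
eef_rot: [-0.421, -3.112, 0.002]
wrist_force: [0.3, -0.6, 1.1]
gripper_width: 0.49
finger_force: 0.0
```

Emit:
send_rows(
  plan=[0,0,0,0,0,0,0,0,0,0,0,0,0,0,0,0,0,0,0,0],
  jaw=255,
  squeeze=40,
)

```text
clock: 30.9
tcp_pos: [512.6, 73.0, 49.4]
eef_rot: [0.421, 3.112, 0.002]
wrist_force: [-2.1, 0.7, 2.9]
gripper_width: 0.106
finger_force: 40.0
```

```bash
python3 - <<'E'
from h import *
P,M=tool();s=robot.sense();print(P,np.degrees(yawy()),loc(P),s["gripper_width"]*88,s["wrist_force"],to_tool(L(-92.5,-1,P[2])).round(1))
E
```

```text
[512.63503371  73.00626757  49.35468155] 74.5787952217263 [-261.53371753   -3.20187433] 9.36895319492848 [-2.08403736  0.6686366   2.93743891] [  2.3 169.    0.2]
```

Emit:
send_rows(
  plan=[0,0.006,0,0,0,0.015,0,0,0,0.025,0,0,0,0.035,0,0,0,0.045,0,0,0,0.055,0,0,0,0.065,0,0,0,0.075,0,0,0,0.085,0,0,0,0.095,0,0,0,0.105,0,0,0,0.115,0,0],
)

```text
clock: 32.1
tcp_pos: [540.0, 178.1, 49.3]
eef_rot: [-0.422, -3.108, 0.014]
wrist_force: [-5.1, -19.2, 16.4]
gripper_width: 0.106
finger_force: 40.1
```

Emit:
send_rows(
  plan=[0,0.01,0,0,0,0.02,0,0,0,0.03,0,0,0,0.038,0,0,0,0.045,0,0,0,0.05,0,0,0,0.054,0,0,0,0.054,0,0,0,0.054,0,0],
)

```text
clock: 33.0
tcp_pos: [554.9, 230.5, 49.3]
eef_rot: [-0.422, -3.109, 0.012]
wrist_force: [-4.6, -15.5, 14.4]
gripper_width: 0.107
finger_force: 40.1
```

```bash
python3 - <<'E'
from h import *
P,M=tool();s=robot.sense();print(P,np.degrees(yawy()),loc(P),s["gripper_width"]*88,s["wrist_force"],to_tool(L(-92.5,-1,P[2])).round(1))
E
```

```text
[554.90437467 230.51517728  49.31138874] 74.53908920205019 [-98.45521947  -2.12609716] 9.454742270278311 [ -4.57601756 -15.5008699   14.39214295] [ 1.1  6.  -0. ]
```

Emit:
send_rows(
  plan=[0,0.002,0,0,0,0.004,0,0,0,0.006,0,0,0,0.006,0,0,0,0.006,0,0],
)

```text
clock: 33.5
tcp_pos: [556.3, 235.7, 49.3]
eef_rot: [-0.422, -3.109, 0.014]
wrist_force: [-4.9, -17.7, 15.8]
gripper_width: 0.108
finger_force: 40.1
```

```bash
python3 - <<'E'
from h import *
P,M=tool();s=robot.sense();print(loc(P),s["gripper_width"]*88,s["wrist_force"])
p=robot.camera("wrist");cv2.imwrite("pics/w11.png",p["image"]);w=cloud(p)
l=loc(w);A,B,Z=l[...,0],l[...,1],w[...,2]
k=(A>-130)&(A<-60)&(np.abs(B)<60)&(Z>70)&(Z<86);print("tab",k.sum(),np.percentile(A[k],[5,50,95]),np.percentile(B[k],[1,99])) if k.any() else 0
E
```

```text
[-93.10044506  -2.09646852] 9.481228669536137 [ -4.87287541 -17.67829374  15.83529045]
tab 2243 [-101.24036592  -93.01377615  -84.19373812] [-41.40597121  36.41118038]
```

View pics/w11.png

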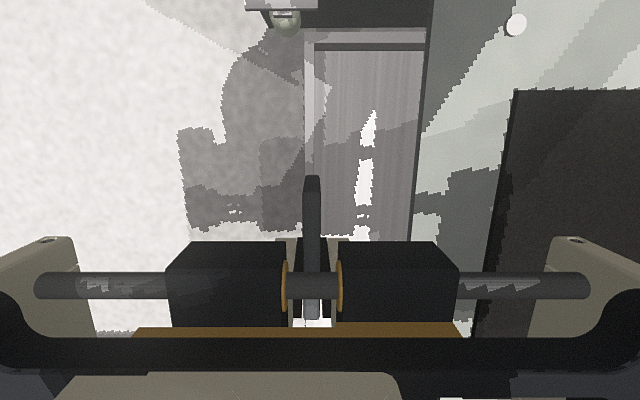

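Wrist view: tab at (312,245) gripped and at own x = -93, so the tray is home. Release and rise.

Emit:
send_rows(
  plan=[0,0,0,0,0,0,0,0,0,0,0,0],
  jaw=150,
)

```text
clock: 33.85
tcp_pos: [558.9, 241.3, 48.9]
eef_rot: [0.422, 3.113, 0.001]
wrist_force: [-1.0, 1.4, 0.3]
gripper_width: 0.32
finger_force: 0.0
```

Emit:
send_rows(
  plan=[0,0,-0.03,0,0,0,-0.08,0,0,0,-0.13,0,0,0,-0.18,0,0,0,-0.2,0,0,0,-0.2,0,0,0,-0.2,0],
)

```text
clock: 34.55
tcp_pos: [558.6, 241.7, 248.9]
eef_rot: [0.421, 3.113, 0.002]
wrist_force: [-0.7, -0.3, -1.0]
gripper_width: 0.411
finger_force: 0.0
```

```bash
python3 - <<'E'
from h import *
p=robot.camera("wrist");w=cloud(p)
l=loc(w);A,B,Z=l[...,0],l[...,1],w[...,2]
k=(A>-130)&(A<-60)&(np.abs(B)<60)&(Z>70)&(Z<86);print("tab",k.sum(),np.percentile(A[k],[5,50,95]),np.percentile(B[k],[1,99]))
p=robot.camera("scene");cv2.imwrite("pics/s12.png",p["image"]);w=cloud(p)
l=loc(w);A,B,Z=l[...,0],l[...,1],w[...,2]
k=(A<-150)&(A>-430)&(B<-100)&(B>-190)&(Z>86)&(Z<98)
print("door",k.sum(),np.polyfit(A[k],B[k],1),A[k].min())
k=(A<-20)&(A>-130)&(np.abs(B)<120)&(Z>35)&(Z<60);print("parts seen",k.sum(),A[k].min() if k.any() else 0)
th=1.565;H=L(-129.5,-140)
Rm=lambda t:np.array([[np.cos(t),-np.sin(t)],[np.sin(t),np.cos(t)]])
t=H+Rm(th)@(235*EY-38*EX)
P,M=tool();print(robot.sense()["clock"],P,loc(P),np.degrees(yawy()),t,to_tool([*t,P[2]]).round(1),"turn",yawy()-Y-th)
W=w.reshape(-1,3);k=(np.hypot(W[:,0]-768,W[:,1]+168)<60)&(W[:,2]>150);print("spray",W[k][:,:2].min(0),W[k][:,:2].max(0),W[k][:,2].max())
E
```

```text
tab 543 [-97.93694603 -93.35596192 -88.64579545] [-41.28451875  36.39982987]
door 346 [-6.13290169e-03 -1.44150471e+02] -409.68749054276634
parts seen 99 -109.6766327449436
34.65 [558.08661767 241.07559322 247.35957946] [-87.4289069   -2.38969995] 74.58355685487959 [652.44249639 -72.52841743] [-1.743e+02 -2.772e+02  2.000e-01] turn -1.565286987021734
spray [ 749.22365344 -206.30740295] [ 800.07723051 -155.88948669] 172.7373206620765
```

Emit:
send_rows(
  plan=[-0.015,-0.025,0,-0.13,-0.03,-0.05,0,-0.26,-0.045,-0.075,0,-0.39,-0.06,-0.1,0,-0.52,-0.075,-0.125,0,-0.65,-0.09,-0.15,0,-0.78,-0.105,-0.17,0,-0.91,-0.12,-0.195,0,-1.04,-0.14,-0.22,0,-1.17,-0.155,-0.245,0,-1.3,-0.17,-0.27,0,-1.43,-0.174,-0.277,0,-1.565],
  jaw=255,
)

```text
clock: 35.85
tcp_pos: [652.6, -74.6, 246.5]
eef_rot: [1.898, -2.499, -0.002]
wrist_force: [-0.0, 1.4, 0.3]
gripper_width: 0.006
finger_force: 0.0
```

Emit:
send_rows(
  plan=[0,0,0,0,0,0,0,0],
)

```text
clock: 36.05
tcp_pos: [652.3, -72.0, 247.5]
eef_rot: [1.889, -2.508, -0.002]
wrist_force: [-0.5, 0.4, 0.1]
gripper_width: 0.002
finger_force: 0.0
```

```bash
cat >> h.py <<'E'
H=L(-129.5,-140)
Rm=lambda t:np.array([[np.cos(t),-np.sin(t)],[np.sin(t),np.cos(t)]])
def doorframe(th): # tcp in door frame: (along, out)
    v=Rm(-th)@(tool()[0][:2]-H);return v@EY,-v@EX
E
python3 - <<'E'
from h import *
P,M=tool();print(robot.sense()["clock"],P,np.degrees(yawy())-74.6,doorframe(1.565),to_tool([*(H+Rm(1.565)@(235*EY-38*EX)),40]).round(1),robot.sense()["qpos"].round(2))
E
```

```text
36.05 [652.34969459 -71.99453643 247.47643161] 89.38767096127668 (np.float64(234.51128046519435), np.float64(37.76591815236401)) [  0.3  -0.7 207.5] [ 0.19  0.31  0.04 -0.   -1.3  -0.47]
```

Emit:
send_rows(
  plan=[0,0,0.04,0,0,0,0.08,0,0,0,0.12,0,0,0,0.16,0,0,0,0.19,0,0,0,0.205,0,0,0,0.205,0],
)

```text
clock: 36.75
tcp_pos: [651.2, -71.5, 41.6]
eef_rot: [1.892, -2.503, -0.003]
wrist_force: [0.6, 0.8, 0.2]
gripper_width: 0.006
finger_force: 0.0
```

```bash
python3 - <<'E'
from h import *
P,M=tool();print(robot.sense()["clock"],P,np.degrees(yawy())-74.6,doorframe(1.565),robot.sense()["wrist_force"])
th0=yawy()-Y
def rows(ths,off,th0):
    v=[]
    t0=H+Rm(th0)@(235*EY-off[0]*EX)
    for t,o in zip(ths,off):
        d=M.T@np.array([*(H+Rm(t)@(235*EY-o*EX)-P[:2]),0]);print(round(t,2),(d[:2]/1000).round(3),round(th0-t,3))
rows(np.r_[1.56,np.arange(1.5,.81,-.07)],np.r_[30,[26]*10],th0)
E
```

```text
36.75 [651.24433702 -71.4800371   41.62861954] 89.58255967575778 (np.float64(234.31576076262908), np.float64(36.56246605346451)) [0.5682665  0.76688976 0.18080652]
1.56 [0.001 0.008] 0.004
1.5 [0.002 0.026] 0.064
1.43 [0.002 0.042] 0.134
1.36 [0.001 0.059] 0.204
1.29 [-0.001  0.075] 0.274
1.22 [-0.004  0.092] 0.344
1.15 [-0.009  0.108] 0.414
1.08 [-0.014  0.123] 0.484
1.01 [-0.021  0.138] 0.554
0.94 [-0.028  0.153] 0.624
0.87 [-0.037  0.167] 0.694
```

Emit:
send_rows(
  plan=[0.001,0.008,0,0,0.002,0.018,0,0.03,0.002,0.026,0,0.064,0.002,0.042,0,0.134,0.001,0.059,0,0.204,-0.001,0.075,0,0.274,-0.004,0.092,0,0.344,-0.009,0.108,0,0.414,-0.014,0.123,0,0.484,-0.021,0.138,0,0.554,-0.028,0.153,0,0.624,-0.037,0.167,0,0.694],
)

```text
clock: 37.95
tcp_pos: [502.6, 9.6, 46.2]
eef_rot: [-0.925, 2.998, 0.0]
wrist_force: [-0.4, -0.1, -0.5]
gripper_width: 0.002
finger_force: 0.3
```

```bash
python3 - <<'E'
from h import *
P,M=tool();th0=yawy()-Y;s=robot.sense();print(s["clock"],P,th0,doorframe(th0),s["wrist_force"])
for t in np.arange(.8,.14,-.07):
    d=M.T@np.array([*(H+Rm(t)@(235*EY-26*EX)-P[:2]),0]);print(round(t,2),(d[:2]/1000).round(3),round(th0-t,3))
p=robot.camera("scene");w=cloud(p);l=loc(w);A,B,Z=l[...,0],l[...,1],w[...,2]
r=np.hypot(A+129.5,B+140);an=np.arctan2(-(A+129.5),B+140);k=(r<280)&(r>80)&(A<-140)&(Z>86)&(Z<96)&(an>.5)
print(k.sum(),np.median(an[k]))
E
```

```text
37.95 [502.60542221   9.60886052  46.21146063] 0.8671301203336634 (np.float64(233.18079429493497), np.float64(27.8566134160938)) [-0.42520219 -0.09993791 -0.49645981]
0.8 [0.003 0.018] 0.067
0.73 [0.003 0.034] 0.137
0.66 [0.002 0.051] 0.207
0.59 [-0.     0.067] 0.277
0.52 [-0.003  0.083] 0.347
0.45 [-0.008  0.099] 0.417
0.38 [-0.013  0.115] 0.487
0.31 [-0.02  0.13] 0.557
0.24 [-0.028  0.145] 0.627
0.17 [-0.036  0.159] 0.697
216 0.9260253674231979
```

Emit:
send_rows(
  plan=[0.003,0.018,0.003,0.067,0.003,0.034,0.003,0.137,0.002,0.051,0.003,0.207,0,0.067,0.003,0.277,-0.003,0.083,0.003,0.347,-0.008,0.099,0.003,0.417,-0.013,0.115,0.003,0.487,-0.02,0.13,0.003,0.557,-0.028,0.145,0.003,0.627,-0.036,0.159,0.003,0.697],
)

```text
clock: 39.0
tcp_pos: [442.5, 161.7, 42.8]
eef_rot: [0.153, 3.135, 0.004]
wrist_force: [0.7, -1.1, 0.9]
gripper_width: 0.0
finger_force: 0.3
```

```bash
python3 - <<'E'
from h import *
P,M=tool();th0=yawy()-Y;s=robot.sense();print(s["clock"],P,th0,doorframe(th0),s["wrist_force"],s["qpos"].round(2))
for t,o in ((.13,26),(.1,26),(.07,26),(.04,25),(.02,24),(0,24),(0,22)):
    d=M.T@np.array([*(H+Rm(t)@(235*EY-o*EX)-P[:2]),0]);print(round(t,2),(d[:2]/1000).round(3),round(th0-t,3))
p=robot.camera("scene");w=cloud(p);l=loc(w);A,B,Z=l[...,0],l[...,1],w[...,2]
k=(A<-125)&(A>-200)&(np.abs(B)<130)&(Z>86)&(Z<96);print(k.sum(),np.polyfit(B[k],A[k],1))
E
```

```text
39.0 [442.51228066 161.69176541  42.78732447] 0.1715018756138753 (np.float64(235.7292703821366), np.float64(25.294931206683582)) [ 0.66866512 -1.07073089  0.90577332] [ 0.77  0.2  -0.64  0.   -0.73 -2.44]
0.13 [0.    0.009] 0.042
0.1 [0.001 0.016] 0.072
0.07 [0.001 0.023] 0.102
0.04 [0.001 0.031] 0.132
0.02 [0.    0.037] 0.152
0 [-0.     0.042] 0.172
0 [-0.     0.044] 0.172
215 [  -0.20609205 -158.83768421]
```

Emit:
send_rows(
  plan=[0,0.005,0,0.02,0,0.01,0,0.042,0.001,0.016,0,0.072,0.001,0.02,0,0.09,0.001,0.024,0,0.11,0.001,0.029,0,0.125,0.001,0.034,0,0.14,0,0.038,0,0.155,0,0.042,0,0.172,0,0.044,0,0.172,0,0.044,0,0.172],
)

```text
clock: 40.15
tcp_pos: [445.9, 204.0, 40.8]
eef_rot: [-0.418, -3.113, 0.001]
wrist_force: [0.9, -1.5, 0.5]
gripper_width: 0.003
finger_force: 0.5
```

```bash
python3 - <<'E'
from h import *
P,M=tool();th0=yawy()-Y;s=robot.sense();print(s["clock"],P,th0,doorframe(0),s["wrist_force"])
for n in("scene","side"):
    p=robot.camera(n);w=cloud(p);l=loc(w);A,B,Z=l[...,0],l[...,1],w[...,2]
    k=(A<-118)&(A>-170)&(np.abs(B+40)<95)&(Z>87)&(Z<96);print(n,k.sum(),np.polyfit(B[k],A[k],1),np.percentile(A[k],[5,50,95]))
E
```

```text
40.15 [445.91963376 203.98082392  40.75851991] 0.0019265796330265594 (np.float64(235.89923082660624), np.float64(23.478432256450038)) [ 0.90513576 -1.50844661  0.48248104]
scene 161 [-7.16005517e-05 -1.31152370e+02] [-136.56580498 -131.66722339 -123.95422944]
side 144 [-2.86990295e-02 -1.30362066e+02] [-134.28504751 -128.74193559 -122.49972488]
```

Emit:
send_rows(
  plan=[0,0.002,0,0,0,0.004,0,0,0,0.004,0,0],
)

```text
clock: 40.55
tcp_pos: [445.7, 204.3, 40.7]
eef_rot: [-0.419, -3.111, 0.009]
wrist_force: [2.0, -16.0, 7.6]
gripper_width: 0.005
finger_force: 7.6
```

Emit:
send_rows(
  plan=[0,-0.02,0,0,0,-0.045,0,0,0,-0.045,-0.04,0,0,-0.045,-0.09,0,0,-0.045,-0.14,0,0,-0.045,-0.18,0,0,-0.045,-0.18,0],
)

```text
clock: 41.25
tcp_pos: [437.6, 166.0, 226.9]
eef_rot: [0.416, 3.106, 0.013]
wrist_force: [0.2, 0.4, -0.3]
gripper_width: 0.004
finger_force: 0.0
```

```bash
python3 - <<'E'
from h import *
print(robot.sense()["clock"],tool()[0])
for n in("scene","side","wrist"):
    p=robot.camera(n);w=cloud(p);l=loc(w);A,B,Z=l[...,0],l[...,1],w[...,2]
    k=(A<-118)&(A>-170)&(np.abs(B)<110)&(Z>87)&(Z<96);print(n,k.sum(),np.polyfit(B[k],A[k],1),np.percentile(A[k],[5,50,95]))
    k=(A>-130)&(A<-60)&(np.abs(B)<60)&(Z>74)&(Z<84);print("tab",k.sum(),np.percentile(A[k],[5,50,95]) if k.any() else 0)
    if n=="side": cv2.imwrite("pics/e.png",cv2.resize(p["image"][150:400,80:420],None,fx=2.2,fy=2.2))
E
```

```text
41.25 [437.55281472 166.03958746 226.90678079]
scene 174 [-8.48874305e-03 -1.31153896e+02] [-136.58442871 -131.21460442 -124.56786097]
tab 57 [-99.62143796 -95.10999116 -89.31813849]
side 308 [-2.56902368e-03 -1.28223424e+02] [-134.42221695 -128.17217789 -122.94378808]
tab 172 [-124.6360003   -95.59974605  -88.46825208]
wrist 713 [-1.52992361e-03 -1.29701945e+02] [-135.14878431 -129.79855775 -124.17644901]
tab 57 [-98.31598196 -94.48097263 -89.60624373]
```

View pics/e.png

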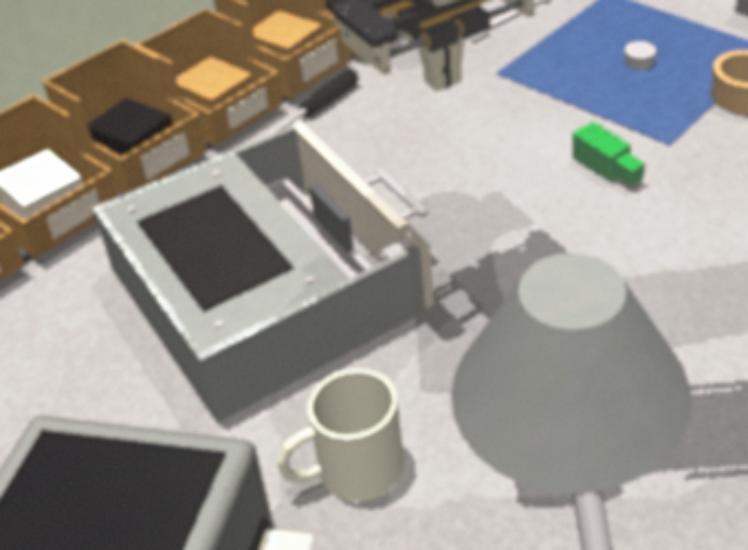

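The side view shows the door shut flush (360,190), the tray tab at home (330,215), and only the tin left on the mat. It hit a firm stop at 16 N, and the door's angle in the wrist view is about 0.002 rad.

```bash
python3 -c "
from rig import robot
print(robot.hand_in())"
```

```text
the job is handed in; nothing more can be done
None
```

The job is handed in: the coil and valve block, the only parts out, were laid in the tray, the tray was slid home, and the door was then pushed shut. The last images show the door shut and the tray home; the parts are under the roof, so I couldn't see them after that, and no verdict was reported.

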